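# Turn the extractor up three clicks and start it

## Task

Get the dust extractor ready for grinding: with a fingertip, push the lever of the red selector on the grey control box clockwise (towards the larger dots) by exactly three clicks from where it stands now, without ever going past the third click, and take the finger off it. Then press the green start button down and let it come up again; do not press it before the selector is set, and do not press the red button. Only push with the fingers, do not pinch the lever, and leave the loose tools and parts on the bench where they are.

Things in the scene. Friction and masses are not known exactly. Their poses are not given: they have to be found in the camera images.
- control_box: fixed grey control box with a black top and a round bright dial plate, 150 x 150 mm; the dial plate's surface is 56 mm above the bench. Origin: centre of the underside on the bench, z up. Around the dial eight black dots, 30 degrees apart at 58 mm from the selector's axis, grow from small (slowest) to large (fastest), clockwise; in this body's own frame the smallest lies at +105 degrees from its x axis, the largest at -105 degrees
- selector (a joint): angle of the red rotary selector in rad: 0 at the smallest dot, growing clockwise seen from above, one click = 0.524 rad (30 degrees), eight positions from 0 to 3.665 with a stop at each end. The clicks are felt: at 40 mm from the axis the push needed grows from about 1.5 N as the lever leaves a position to about 3.5 N halfway; once past halfway it snaps ahead by itself into the next position and stays there
- selector_axis (a point): point on the selector's upright axis at the centre of the dial plate, 56 mm above the bench. Its x axis turns with the selector and points along the lever to its tip; z up. The left half of the lever (its +y side) (6 mm thick, its flank is pushed to turn clockwise), is called selector_c2, the right half selector_c3
- lever_tip (a point): point in the red lever near its outer end, 50 mm out from the selector's axis, 74 mm above the bench. The lever is a straight upright bar with a white line on top, 12 mm wide, reaching 52 mm out from the axis (and 4 mm behind it), from 4 to 32 mm above the dial plate (top 88 mm above the bench); round the axis is a hub 30 mm across, up to the same height
- start_station: fixed yellow push-button station, 76 x 76 x 34 mm, with the green button in its middle; origin at the centre of the underside on the bench
- stop_station: the same station with the red button; the two stations change places from run to run
- start_button_top (a point): centre of the top of the green start button (32 mm across) on its station, 56 mm above the bench when up; pressed straight down
- start_button (a joint): travel of the green button in m: 0 up, 0.006 fully down; a spring brings it back, 5 N hold it fully down
- stop_button_top (a point): centre of the top of the red stop button, same size and height
- stop_button (a joint): travel of the red button in m: 0 up, 0.006 fully down
- tin_of_nuts: bystander, loose: open grey tin, 70 mm across, 58 mm high; origin at the centre of its underside
- pliers: bystander, loose: red-handled pliers lying flat, 167 mm long, 14 mm high; origin at the centre of its underside
- bolt: bystander, loose: bright hexagon bolt lying down, 58 mm long; origin at the centre of its underside
- nut: bystander, loose: rusty hexagon nut, 28 mm; origin at the centre of its underside
- pipe_offcut: bystander, loose: dark upright piece of pipe, 42 mm across, 60 mm high; origin at the centre of its underside
- spanner: bystander, loose: bright open-ended spanner lying flat, 172 mm long, 8 mm high; origin at the centre of its underside
Not all that is in view belongs to the job. Leave any pink look-alike of the stop_station alone.

How it is judged:
By the outcome, as a careful person would: the job done as asked, in the order asked, and still so for the second after the job is handed in, with the robot touching nothing.
It also fails if it takes over 48 s, if anything falls off the work surface, if the arm or the gripper's body presses on something with over 40 N, if the wrist force passes 120 N, or if a joint passes its speed limit or range.

## Robot

A 6-joint arm with a two-finger parallel gripper is mounted at the origin on the work surface; the furniture and walls round the work are solid. World frame = base frame: x ahead of the robot, y to its left, z up, the work surface at z = 0. Lengths are in m, angles in degrees, forces in N, time in s.
With the tool pointing down it reaches from about 0.3 to 0.875 m from the base axis. Payload 4.2 kg.
Tool frame: the origin (TCP) lies midway between the tips of the shut fingers; the grasp point (between the pads) lies 19 mm behind it; z points along the fingers, y is the line along which they close (so a half turn about z gives the same grasp; the last joint's range is limited). The gripper opens to 85 mm and grips with 20 to 120 N. Pads are 22 mm wide; open, the fingers measure 114 mm over their backs; the gripper's body (76 mm by 85 mm) begins 54 mm behind the grasp point. The pads swing forward as they close: fully open they stand 13 mm farther back than shut.
Start: joints at [-67.552, 18.312, 89.639, -0, 72.044, -1.146], TCP at [0.23, -0.527, 0.199] pointing down, gripper open.
Joint ranges: [-177.97, 177.97], [-48.28, 115.42], [12.27, 149.76], [-77.06, 257.06], [2.81, 150.46], [-146.56, 146.56]. Speed limits (degrees/s): [147.25, 147.25, 180, 180, 180, 180].

## Interface

Orientations are given as [roll, pitch, yaw] about the fixed x, y, z axes, in that order (R = Rz(yaw) Ry(pitch) Rx(roll)).
In Python, from rig import ctrl, cams gives the robot as it stands.
- The arm moves only by the tool move_arm, never from a script. Its argument "plan" is text: rows parted by semicolons, each of 7 numbers parted by spaces: the turn, a rotation vector about the tool's x, y, z in degrees, then the shift along the tool's x, y, z in m, then the gripper command: -1 is shut, 1 is fully open, values between are in proportion. A call has 1 to 10 rows; each row shifts and turns the commanded pose from where the row before left it, along the tool's axes as they then stand; what a row does not reach is not made up. A row lasts 1/10 s, in which the tool goes at most 50 mm and 8.59 degrees, less where a joint would pass 70% of its speed; a pose out of reach is approached as far as the arm can. A call is refused whole if a number of a shift passes 0.05 or a number of a turn 8.59, either way. A call with a gripper value outside its range is refused whole. The fingers move at their own pace and stop on an object; "grip_force" is the grip in N (left out, the last holds). Time passes only in rows, so rows that do not move let the fingers close. It gives the time, the measured TCP pose, the force, the opening and the grip force at its end, in the units of the state.
- ctrl.get_obs(): the state, without advancing time (a new reading comes with each control period).
- cams.get_image(name): name is "scene" or "side" or "wrist"; returns a dict with "pixels" (400x640x3 uint8, red, green, blue), "fx", "fy", "cx", "cy" (pixels), "extrinsics" (4x4, takes a point from camera to world coordinates). Camera axes: x right, y down, z forward; pixel columns grow to the right and rows downward; lengths in m; the calibration is good to about 2 mm. The wrist camera is an equidistant fisheye: a pixel r from the principal point sees the ray r / f radians off the axis. A picture is of the moment at which its call begins. There is no depth.
- ctrl.sign_off(): hands the job in; it is judged then, once.
Trained networks look in the newest picture that a camera, given by its name, has taken for a name from the list of things; names that differ only in an ending like _2 or _b are one class to them, and where a whole thing is asked for, a point or a joint stands for the part that bears it (a point fixed in the world has none). Each returns a list of dicts, best first, with "score" (0 to 1); they miss things now and then, are a little off and sometimes report something else, mostly with a low value. They report only what shows in the picture. A call takes as long as a camera call. They do not tell look-alikes from the thing itself.
- cams.boxes_of(thing, camera): "extent" ([left, top, right, bottom] as shares, 0 to 1, of the picture: columns of its width, rows of its height, round what is visible of it).
- cams.regions_of(thing, camera): "mask" (400x640 bool, what is visible of it) and "extent" ([left, top, right, bottom] as shares, 0 to 1, of the picture: columns of its width, rows of its height, round what is visible of it).
- cams.place_of(thing, camera): "xy" ([column, row] as shares, 0 to 1, of the picture: columns of its width, rows of its height: a listed point, or the origin of a listed thing).
The state is a dict: "time": time; "joint_pos": joint angles; "dq": joint speeds; "joint_efforts": joint torques, N m; "ee_pos": TCP position; "orientation": TCP orientation; "contact_force": force on the tool from outside, world axes, zero at the start; "ft_torque": the same for the moment, N m; "grip_width": finger opening in m; "gripper_force": force on a finger pad.
Only numpy, scipy, OpenCV 4.12 (cv2) and the standard library are available. Lean on these libraries where they do the work, as an engineer would, in place of code of your own. Each camera call takes 0.05 s, during which the arm holds its last target. There are 200 camera calls.

## Working session

There is one attempt and no reset: what is moved stays moved. The work goes in short steps, Python scripts to look and compute and a tool call to move; the robot and the scene stay as the last step left them, time stands still between calls to the robot, and variables do not carry over. Pictures are saved under pics/ and viewed, at most 10 in all, crops included, and the job is handed in when it is done.

Besides the shell and the picture viewer there is one more tool, called after ">>>" as name(argument=value, ...) on one line, values as JSON. move_arm: Moves the arm, as the interface text tells. Its arguments: {"type":"object","properties":{"plan":{"type":"string"},"grip_force":{"type":"number"}},"required":["plan"]}

```bash
mkdir -p pics
cat > h.py <<'E'
import numpy as np, cv2
from rig import ctrl, cams
def ray(im,u,v):
    T=np.array(im["extrinsics"]); d=np.array([(u-im["cx"])/im["fx"],(v-im["cy"])/im["fy"],1.0])
    return T[:3,3],T[:3,:3]@d
def onz(im,u,v,z):
    o,d=ray(im,u,v); return o+d*(z-o[2])/d[2]
def proj(im,p):
    T=np.array(im["extrinsics"]); q=T[:3,:3].T@(np.array(p)-T[:3,3]); return im["fx"]*q[0]/q[2]+im["cx"],im["fy"]*q[1]/q[2]+im["cy"]
E
python3 - <<'E'
from h import *
Z=dict(selector_axis=.056,lever_tip=.074,start_button_top=.056,stop_button_top=.056,control_box=0,tin_of_nuts=0,pipe_offcut=0,pliers=0,spanner=0)
for c in("scene","side"):
    im=cams.get_image(c); cv2.imwrite(f"pics/{c}1.png",im["pixels"][...,::-1])
    print(c,np.round(np.array(im["extrinsics"])[:3,3],3))
    for n,z in Z.items():
        for r in cams.place_of(n,c)[:3]:
            u,v=r["xy"][0]*640,r["xy"][1]*400
            print(n,round(r["score"],2),round(u),round(v),np.round(onz(im,u,v,z),3))
print(ctrl.get_obs())
E
```

```text
scene [-0.027  0.303  0.86 ]
selector_axis 0.84 209 225 [0.565 0.088 0.056]
selector_axis 0.6 217 237 [0.526 0.094 0.056]
lever_tip 0.86 193 230 [0.563 0.129 0.074]
start_button_top 0.41 347 175 [ 0.461 -0.254  0.056]
start_button_top 0.35 391 180 [ 0.376 -0.322  0.056]
stop_button_top 0.51 313 152 [ 0.577 -0.244  0.056]
stop_button_top 0.43 272 178 [ 0.579 -0.108  0.056]
stop_button_top 0.17 342 248 [ 0.316 -0.092  0.056]
control_box 0.56 215 240 [0.56  0.088 0.   ]
tin_of_nuts 0.75 344 248 [ 0.336 -0.122  0.   ]
pipe_offcut 0.59 267 158 [ 0.688 -0.171  0.   ]
pliers 0.7 263 290 [0.379 0.086 0.   ]
spanner 0.57 342 128 [ 0.637 -0.412  0.   ]
side [ 0.297 -1.006  0.57 ]
selector_axis 0.45 347 153 [0.57  0.091 0.056]
selector_axis 0.34 388 211 [ 0.586 -0.234  0.056]
selector_axis 0.34 385 275 [ 0.512 -0.439  0.056]
lever_tip 0.57 345 139 [0.575 0.148 0.074]
lever_tip 0.5 414 211 [ 0.629 -0.273  0.074]
start_button_top 0.51 333 225 [ 0.453 -0.265  0.056]
start_button_top 0.35 313 277 [ 0.383 -0.418  0.056]
stop_button_top 0.65 209 283 [ 0.199 -0.399  0.056]
stop_button_top 0.58 234 234
[... 200 characters left out ...]
 0.   ]
{'time': 1.0, 'joint_pos': array([-6.75526481e+01,  1.83110687e+01,  8.96389289e+01, -9.33255641e-04,
        7.20426823e+01, -1.14628167e+00]), 'dq': array([ 0.01386195,  0.01951079, -0.10066077,  0.0041206 , -0.08188838,
        0.03948496]), 'joint_efforts': array([-9.91473062e-04, -4.15424645e+01, -2.34424514e+01, -1.06218952e-04,
        2.35535954e-04, -8.29051004e-06]), 'ee_pos': array([ 0.23014425, -0.52696108,  0.19904675]), 'orientation': array([1.79992699e+02, 1.03409220e-03, 2.35939212e+01]), 'contact_force': array([-0.71794583, -0.20637249,  0.84527366]), 'ft_torque': array([-0.0419756 , -0.00683965, -0.00745063]), 'gripper_force': 0.0, 'grip_width': 0.08549206707136457}
```

View pics/scene1.png

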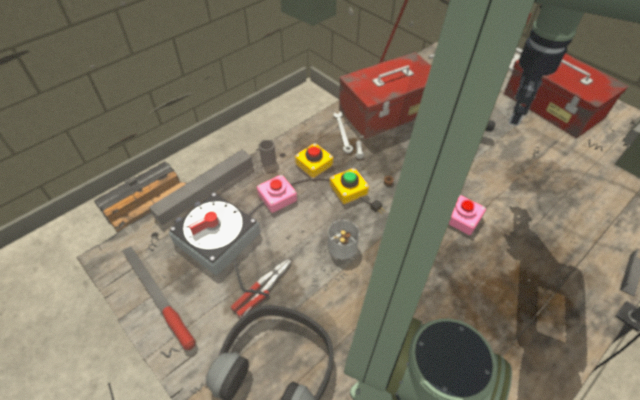

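View pics/side1.png

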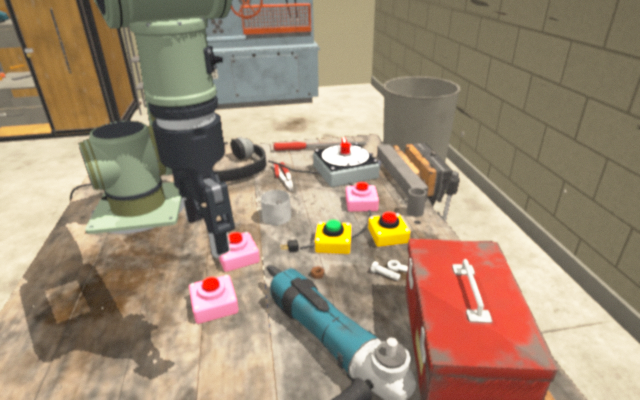

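Run:
```python
import cv2
a=cv2.imread("pics/scene1.png")[185:275,150:280]
cv2.imwrite("pics/crop1.png",cv2.resize(a,None,fx=6,fy=6,interpolation=cv2.INTER_CUBIC))
```

```text
(no output)
```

View pics/crop1.png

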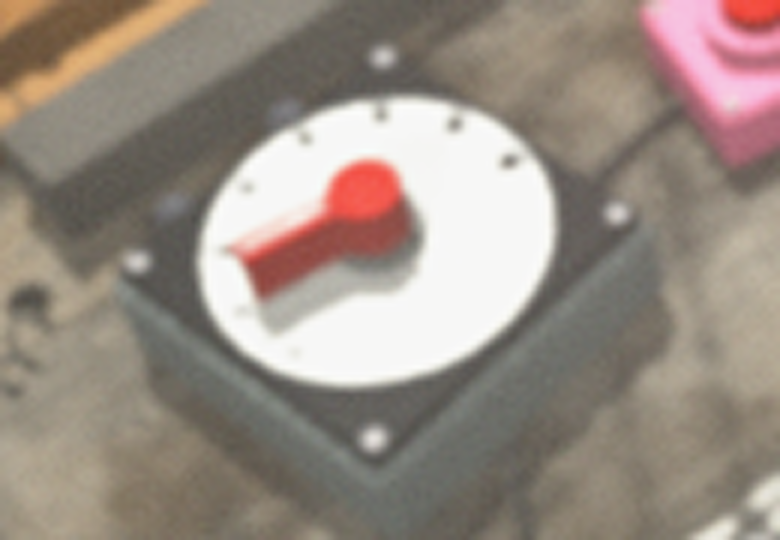

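The scene image shows the control box dial at about (209,225), with its lever pointing left in the image. The green button is at (350,178), the red stop at (314,153), and pink look-alikes at (276,186) and (467,207). The crop shows all eight dots, and I'll fit the dial from them.

Run:
```python
from h import *
from scipy.optimize import least_squares
im=cams.get_image("scene")
c=np.array([(295,352),(243,310),(228,250),(245,187),(305,138),(380,115),(455,124),(511,160)])
P=np.array([onz(im,150+(x+.5)/6-.5,185+(y+.5)/6-.5,.056)[:2] for x,y in c])
f=lambda p:(np.c_[p[0]+.058*np.cos(p[2]-np.radians(30)*np.arange(8)),p[1]+.058*np.sin(p[2]-np.radians(30)*np.arange(8))]-P).ravel()
s=least_squares(f,[.565,.09,2],x_scale=[.01,.01,.1]);print(s.x[:2],np.degrees(s.x[2]),np.round(s.fun.reshape(-1,2)*1e3,1).tolist())
a=s.x[:2]
hub=onz(im,150+365/6,185+190/6,.088);tip=onz(im,150+235/6,185+250/6,.088)
print(hub,tip,"lever deg",np.degrees(np.arctan2(*(tip-hub)[1::-1])),np.degrees(np.arctan2(*(tip[:2]-a)[::-1])),np.hypot(*(tip[:2]-a)))
m=[(n,np.degrees(s.x[2])-30*n) for n in range(8)];print(m)
# buttons: network region centre & colour
for cam in("scene","side"):
    im=cams.get_image(cam);h=cv2.cvtColor(im["pixels"],cv2.COLOR_RGB2HSV)
    g=cv2.inRange(h,(50,130,80),(75,255,255));n,l,st,ce=cv2.connectedComponentsWithStats(g)
    for i in range(1,n):
        if st[i,4]>25: print(cam,"green",st[i],onz(im,*ce[i],.053))
```

```text
[0.56235742 0.08078222] 115.14197699589515 [[-0.2, -0.9], [0.3, 0.4], [1.0, 1.0], [-1.0, -0.9], [-0.5, 0.0], [-0.4, 0.1], [0.4, -0.0], [0.4, 0.4]]
[0.5573449 0.0820409 0.088    ] [0.5664083  0.13245483 0.088     ] lever deg 79.8082526848921 85.51745736779107 0.05183114708164401
[(0, np.float64(115.14197699589515)), (1, np.float64(85.14197699589515)), (2, np.float64(55.14197699589515)), (3, np.float64(25.14197699589515)), (4, np.float64(-4.858023004104851)), (5, np.float64(-34.85802300410485)), (6, np.float64(-64.85802300410485)), (7, np.float64(-94.85802300410485))]
scene green [344 172  12   9  83] [ 0.45550053 -0.2563329   0.053     ]
side green [326 220  15  12 140] [ 0.45364443 -0.26153973  0.053     ]
```

Lever stands at position 1 (85°), so the target is position 4 (-5°). Moving over to the dial with the fingers shut.

>>> move_arm(plan="0 0 0 0.0315 -0.028 0 -1;0 0 0 0.0315 -0.028 0 -1;0 0 0 0.0315 -0.028 0 -1;0 0 0 0.0315 -0.028 0 -1;0 0 0 0.0315 -0.028 0 -1;0 0 0 0.0315 -0.028 0 -1;0 0 0 0.0315 -0.028 0 -1;0 0 0 0.0315 -0.028 0 -1;0 0 0 0.0315 -0.028 0 -1;0 0 0 0.0315 -0.028 0 -1", grip_force=20)

```text
time: 2.15
ee_pos: [0.4073, -0.1427, 0.1993]
orientation: [180.0, -0.0, 23.6]
contact_force: [0.6, -0.5, -0.1]
grip_width: -0.0006
gripper_force: 0.0
```

>>> move_arm(plan="0 0 0 0.0315 -0.028 0 -1;0 0 0 0.0315 -0.028 0 -1;0 0 0 0.0315 -0.028 0 -1;0 0 0 0.0315 -0.028 0 -1;0 0 0 0.0315 -0.028 0 -1;0 0 0 0.0315 -0.028 0 -1;0 0 0 0.0315 -0.028 0 -1;0 0 -8 0 0 0 -1;0 0 -8 0 0 0 -1;0 0 -8 0 0 0 -1")

```text
time: 3.15
ee_pos: [0.5304, 0.1242, 0.1988]
orientation: [-180.0, 0.0, 48.0]
contact_force: [0.0, -0.0, 0.5]
grip_width: 0.0001
gripper_force: 0.0
```

>>> move_arm(plan="0 0 -8 0 0 0 -1;0 0 -8 0 0 0 -1;0 0 -8 0 0 0 -1;0 0 -8 0 0 0 -1;0 0 -8 0 0 0 -1;0 0 -8 0 0 0 -1;0 0 -8 0 0 0 -1;0 0 -8 0 0 0 -1;0 0 -8 0 0 0 -1;0 0 -8 0 0 0 -1")

```text
time: 4.15
ee_pos: [0.5304, 0.1236, 0.199]
orientation: [180.0, 0.0, 127.9]
contact_force: [-0.4, -0.1, 0.4]
grip_width: 0.0002
gripper_force: 0.0
```

>>> move_arm(plan="0 0 -8 0 0 0 -1;0 0 -8 0 0 0 -1;0 0 -8 0 0 0 -1;0 0 -8 0 0 0 -1;0 0 -8 0 0 0 -1;0 0 -7.5 0 0 0 -1;0 0 0 0 0 0 -1;0 0 0 0 0 0 -1")

```text
time: 4.95
ee_pos: [0.5304, 0.1236, 0.199]
orientation: [-180.0, 0.0, 174.9]
contact_force: [0.3, 1.0, -0.5]
grip_width: 0.0003
gripper_force: 0.0
```

Run:
```python
from h import *
o=ctrl.get_obs();print(o["time"],o["ee_pos"],o["orientation"],o["contact_force"],o["grip_width"],o["joint_pos"])
im=cams.get_image("wrist");cv2.imwrite("pics/w1.png",im["pixels"][...,::-1])
print({k:im[k] for k in("fx","fy","cx","cy")},np.round(im["extrinsics"],3).tolist())
```

```text
4.95 [0.53035995 0.12359178 0.19901109] [-1.79996089e+02  2.84605650e-03  1.74939308e+02] [ 0.29009359  1.00315386 -0.49030305] 0.00028524525028876746 [ 1.19106501e+01  1.55704884e+01  9.36049524e+01 -4.84041849e-03
  7.08229788e+01 -7.30270680e+01]
{'fx': 309.70691628693146, 'fy': 309.70691628693146, 'cx': 319.4429742827161, 'cy': 206.69018834986136} [[0.088, 0.949, 0.302, 0.454], [0.996, -0.084, -0.027, 0.13], [-0.0, 0.304, -0.953, 0.373], [0.0, 0.0, 0.0, 1.0]]
```

View pics/w1.png

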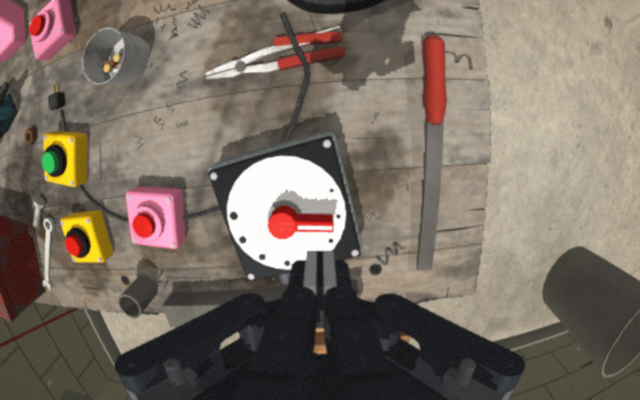

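The wrist view shows the dial centred near (287,212) with the lever pointing right (+y), and the shut fingers at the bottom. The start button is at (53,160). Next I'll refine the axis, lever and green button from this image.

```bash
cat >> h.py <<'E'
def fish(im,uv,z):
    uv=np.atleast_2d(uv).astype(float);d=(uv-[im["cx"],im["cy"]])/im["fx"];r=np.maximum(np.hypot(*d.T),1e-9)
    c=np.c_[d*(np.sin(r)/r)[:,None],np.cos(r)];T=np.array(im["extrinsics"]);w=c@T[:3,:3].T
    return (T[:3,3]+w*((z-T[2,3])/w[:,2])[:,None])[:,:2]
def px(im,lo,hi,box):
    h=cv2.cvtColor(im["pixels"],cv2.COLOR_RGB2HSV);m=cv2.inRange(h,lo,hi)
    if lo[0]==0 and lo[1]>50: m|=cv2.inRange(h,(172,)+lo[1:],(180,)+hi[1:])
    k=np.zeros_like(m);k[box[1]:box[3],box[0]:box[2]]=1;m=m*k
    n,l,s,c=cv2.connectedComponentsWithStats(m);i=1+np.argmax(s[1:,4]);v,u=np.nonzero(l==i);return np.c_[u,v]
E
python3 - <<'E'
from h import *
im=cams.get_image("wrist")
w=fish(im,px(im,(0,0,185),(180,50,255),(200,130,370,290)),.056).astype(np.float32)
h=cv2.convexHull(w)[:,0];A=np.c_[2*h,np.ones(len(h))];s=np.linalg.lstsq(A,(h**2).sum(1),rcond=None)[0]
print("disc",s[:2],np.sqrt(s[2]+s[:2]@s[:2]),cv2.minEnclosingCircle(w))
r=fish(im,px(im,(0,120,90),(8,255,255),(255,190,345,250)),.088).astype(np.float32)
c=np.array([.562,.082]);d=np.hypot(*(r-c).T);print("red max r",d.max(),r.min(0),r.max(0))
f=r[d>.025];print("lever far mid",f.mean(0)); v=cv2.fitLine(f,cv2.DIST_L2,0,.01,.01).ravel();print("dir",np.degrees(np.arctan2(v[1],v[0])))
g=px(im,(45,100,60),(80,255,255),(20,120,100,200));print("green",fish(im,g,.056).mean(0),len(g))
for n,z in dict(selector_axis=.056,lever_tip=.074,start_button_top=.056,stop_button_top=.056).items():
    for q in cams.place_of(n,"wrist")[:2]: print(n,round(q["score"],2),np.round(np.multiply(q["xy"],(640,400))),fish(im,np.multiply(q["xy"],(640,400)),z))
E
```

```text
disc [0.56130169 0.08210216] 0.06583097976470077 ((0.5613428354263306, 0.08228115737438202), 0.06623534113168716)
red max r 0.05086706362140266 [0.53931206 0.06879555] [0.5741416 0.132689 ]
lever far mid [0.55852807 0.11916194]
dir 76.575226
green [ 0.4557975  -0.24803196] 314
selector_axis 0.64 [287. 217.] [[0.56245423 0.08429463]]
lever_tip 0.84 [328. 222.] [[0.56605117 0.1284927 ]]
lever_tip 0.16 [ 73. 247.] [[ 0.57684719 -0.2231299 ]]
start_button_top 0.56 [ 45. 162.] [[ 0.45453112 -0.25929864]]
stop_button_top 0.85 [ 72. 247.] [[ 0.58463142 -0.24780878]]
stop_button_top 0.81 [143. 226.] [[ 0.56076818 -0.09986089]]
```

Axis is (0.5615, 0.0815). The finger is 17 mm clear of the flank, so I descend and approach.

>>> move_arm(plan="0 0 0 0 0 0.035 -1;0 0 0 0 0 0.035 -1;0 0 0 0 0 0.035 -1;0 0 0 0 0 0.026 -1;0 0 0 -0.005 0 0 -1;0 0 0 -0.005 0 0 -1;0 0 0 -0.004 0 0 -1;0 0 0 0 0 0 -1;0 0 0 0 0 0 -1")

```text
time: 6.15
ee_pos: [0.5451, 0.1225, 0.0692]
orientation: [180.0, 0.1, 175.1]
contact_force: [-0.0, -0.2, -0.2]
grip_width: -0.0
gripper_force: 0.0
```

>>> move_arm(plan="0 0 0 -0.001 0 0 -1;0 0 0 -0.001 0 0 -1;0 0 0 -0.001 0 0 -1;0 0 0 0 0 0 -1")

```text
time: 6.55
ee_pos: [0.5474, 0.1221, 0.068]
orientation: [-180.0, 0.0, 175.1]
contact_force: [0.1, 0.3, 0.4]
grip_width: 0.0002
gripper_force: 0.0
```

Run:
```python
from h import *
o=ctrl.get_obs();print(o["time"],o["ee_pos"],o["orientation"],o["contact_force"])
im=cams.get_image("wrist");a=im["pixels"][150:310,200:400,::-1];cv2.imwrite("pics/w2.png",cv2.resize(a,None,fx=3.5,fy=3.5,interpolation=cv2.INTER_CUBIC))
```

```text
6.55 [0.54743497 0.12214591 0.0680436 ] [-1.79997392e+02  1.14876245e-02  1.75093508e+02] [0.09817198 0.28953372 0.35512693]
```

View pics/w2.png

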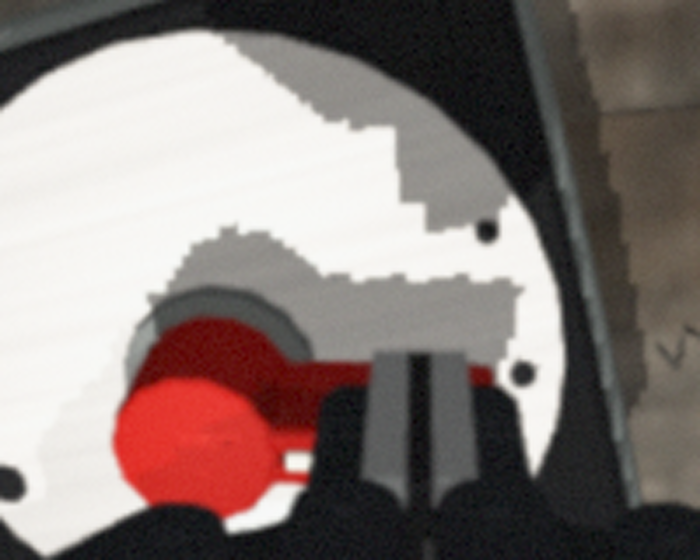

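The finger stands beside the lever's left flank, about 10 mm out from the hub, with no contact force yet. I'll start the arc in 3° rows.

>>> move_arm(plan="0 0 3 -0.0021 0.0009 0 -1;0 0 3 -0.0021 0.0009 0 -1;0 0 3 -0.0021 0.0009 0 -1;0 0 0 0 0 0 -1")

```text
time: 7.0
ee_pos: [0.5541, 0.124, 0.0679]
orientation: [180.0, 0.0, 166.1]
contact_force: [0.2, -0.1, 0.4]
grip_width: -0.0002
gripper_force: 0.0
```

>>> move_arm(plan="0 0 3 -0.0021 0.0009 0 -1;0 0 2 -0.0014 0.0006 0 -1;0 0 0 0 0 0 -1")

```text
time: 7.3
ee_pos: [0.5577, 0.1245, 0.0679]
orientation: [-180.0, -0.0, 161.2]
contact_force: [0.4, -0.2, -0.3]
grip_width: 0.0003
gripper_force: 0.0
```

```bash
cat >> h.py <<'E'
def lever(c="scene"):
    im=cams.get_image(c);b=[proj(im,(.5615+a,.0815+e,.075)) for a in(-.07,.07) for e in(-.07,.07)]
    b=np.array(b);b=[int(b[:,0].min()),int(b[:,1].min()),int(b[:,0].max()),int(b[:,1].max())]
    p=px(im,(0,120,60),(10,255,255),b)
    w=np.array([onz(im,*q,.078)[:2] for q in p])-[.5615,.0815];f=w[np.hypot(*w.T)>.028]
    print(c,len(p),len(f),"lever ang",np.degrees(np.arctan2(*f.mean(0)[::-1])))
    return im
def st():
    o=ctrl.get_obs();p=o["ee_pos"][:2]-[.5615,.0815];y=o["orientation"][2];t=np.radians(y-90)
    u=np.array([np.cos(t),np.sin(t)]);n=np.array([-u[1],u[0]]);print(round(o["time"],2),"theta",y-90,"r",p@u,"d",p@n,"z",o["ee_pos"][2],"Fn",o["contact_force"][:2]@n)
E
python3 - <<'E'
from h import *
st();lever();lever("side")
E
```

```text
7.3 theta 71.1569416270535 r 0.039425972139447776 d 0.017518445381945042 z 0.06792847082423459 Fn -0.44805617491291755
scene 240 58 lever ang 93.24555522014367
side 111 38 lever ang 163.66011155189327
```

Run:
```python
from h import *
im=cams.get_image("wrist");a=im["pixels"][150:310,200:400,::-1];b=cams.get_image("scene")["pixels"][185:275,150:280,::-1]
c=np.hstack([cv2.resize(a,(500,400),interpolation=cv2.INTER_CUBIC),np.zeros((400,2,3),np.uint8),cv2.resize(b,(298,206),interpolation=cv2.INTER_CUBIC,dst=None) if 0 else cv2.copyMakeBorder(cv2.resize(b,(298,206),interpolation=cv2.INTER_CUBIC),0,194,0,0,0)])
cv2.imwrite("pics/w3.png",c)
```

```text
(no output)
```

View pics/w3.png

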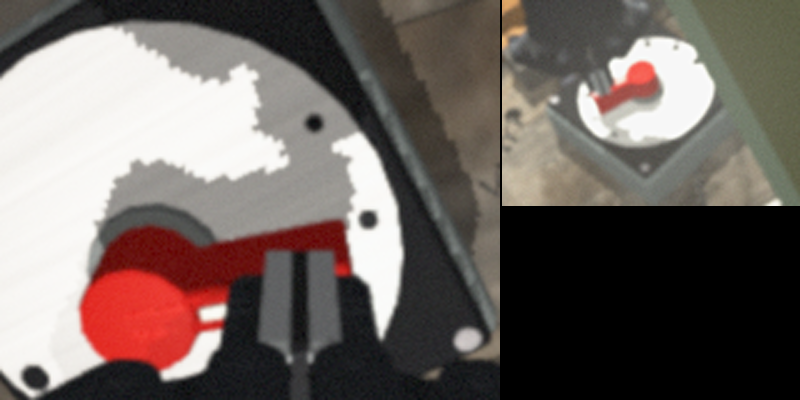

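Neither picture shows lever movement, and the tips appear farther toward +x than I expected. I'll mark the TCP in the scene, side and wrist images.

Run:
```python
from h import *
o=ctrl.get_obs();p=o["ee_pos"];out=[]
y=np.radians(o["orientation"][2]);tx=np.array([np.cos(y),np.sin(y),0]);ty=np.array([np.sin(y),-np.cos(y),0])
def pf(im,P):
    T=np.array(im["extrinsics"]);q=T[:3,:3].T@(np.array(P)-T[:3,3]);t=np.arctan2(np.hypot(q[0],q[1]),q[2]);k=im["fx"]*t/np.hypot(q[0],q[1]);return q[0]*k+im["cx"],q[1]*k+im["cy"]
for c,s in(("scene",8),("side",8),("wrist",4)):
    im=cams.get_image(c);f=pf if c=="wrist" else proj
    u,v=f(im,p);w=int(400/s);x0,y0=int(u-w/2),int(v-w/2)
    a=cv2.resize(im["pixels"][y0:y0+w,x0:x0+w,::-1],(w*s,w*s),interpolation=cv2.INTER_CUBIC)
    def m(P,col):
        q=np.array(f(im,P));cv2.circle(a,(int((q[0]-x0+.5)*s),int((q[1]-y0+.5)*s)),3,col,-1)
    m(p,(0,255,0))
    for i in(-1,1):m(p+i*.011*tx,(255,0,0));m(p+i*.011*ty,(255,0,255))
    m((.5615,.0815,.088),(0,255,255));t=np.radians(85);m((.5615+.052*np.cos(t),.0815+.052*np.sin(t),.088),(0,255,255))
    out.append(a[:400,:400])
b=np.zeros((600,800,3),np.uint8);b[:400,:400]=out[0];b[:400,400:]=out[1]; b[400:,:]=0
cv2.imwrite("pics/chk.png",np.hstack([cv2.resize(o,(266,266)) for o in out]) if 0 else np.vstack([np.hstack(out[:2])[:400],np.zeros((0,800,3),np.uint8)]))
cv2.imwrite("pics/chkw.png",out[2])
```

```text
(no output)
```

View pics/chk.png

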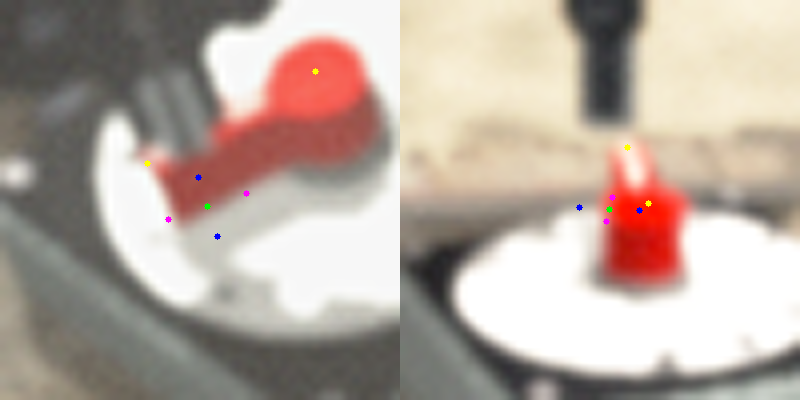

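View pics/chkw.png

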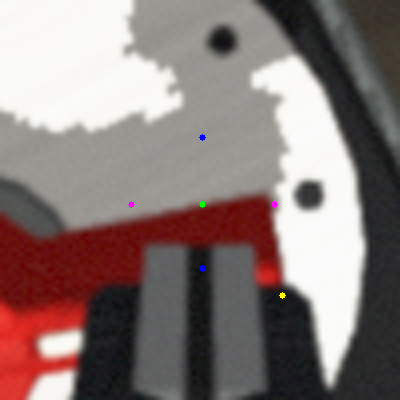

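All three views agree that the real fingertips are well above the reported TCP: the tip is at crop (178,150) in the scene view and (207,122) in the side view. So the finger passed over the lever. I'll triangulate the actual tip.

Run:
```python
from h import *
o=ctrl.get_obs();p=o["ee_pos"];R=[]
for c,q in(("scene",(178,150)),("side",(207,122))):
    im=cams.get_image(c);u,v=proj(im,p);x0,y0=int(u-25),int(v-25)
    R.append(ray(im,x0+q[0]/8-.5,y0+q[1]/8-.5))
(a,d),(b,e)=R;s=np.linalg.lstsq(np.c_[d,-e],b-a,rcond=None)[0];P,Q=a+s[0]*d,b+s[1]*e
print("TCP",p,"tip",P,Q,"diff",(P+Q)/2-p,"gap",np.linalg.norm(P-Q),o["grip_width"],o["time"])
```

```text
TCP [0.557587   0.12446055 0.06800822] tip [0.5553315  0.12732106 0.09980878] [0.55689894 0.1274473  0.10098101] diff [-0.00147178  0.00292363  0.03238668] gap 0.0019613659289429613 -0.00010187765099605554 7.65
```

The real tip is about 32 mm above the reported TCP. I'll back out along the arc, clear the flank and descend another 28 mm, so the tip ends near z = 72 mm.

>>> move_arm(plan="0 0 -7 0.0047 -0.0024 0 -1;0 0 -7 0.0047 -0.0024 0 -1;0 0 0 0.008 0 0 -1;0 0 0 0.007 0 0 -1;0 0 0 0 0 0 -1;0 0 0 0 0 0.01 -1;0 0 0 0 0 0.01 -1;0 0 0 0 0 0.008 -1;0 0 0 0 0 0 -1")

```text
time: 8.65
ee_pos: [0.5313, 0.1233, 0.0381]
orientation: [-179.9, -0.2, 175.1]
contact_force: [-0.2, 0.4, 0.2]
grip_width: 0.0003
gripper_force: 0.0
```

Run:
```python
from h import *
st();o=ctrl.get_obs();p=o["ee_pos"]+[0,0,.032];out=[]
for c,s in(("scene",8),("side",8)):
    im=cams.get_image(c);u,v=proj(im,p);x0,y0=int(u-25),int(v-25)
    a=cv2.resize(im["pixels"][y0:y0+50,x0:x0+50,::-1],(400,400),interpolation=cv2.INTER_CUBIC)
    cv2.circle(a,(int((u-x0+.5)*s),int((v-y0+.5)*s)),3,(0,255,0),-1);out.append(a)
cv2.imwrite("pics/chk2.png",np.hstack(out))
```

```text
8.65 theta 85.08009199949052 r 0.039103111673543155 d 0.03367891958015387 z 0.03810842718001782 Fn 0.20252360451573861
```

View pics/chk2.png

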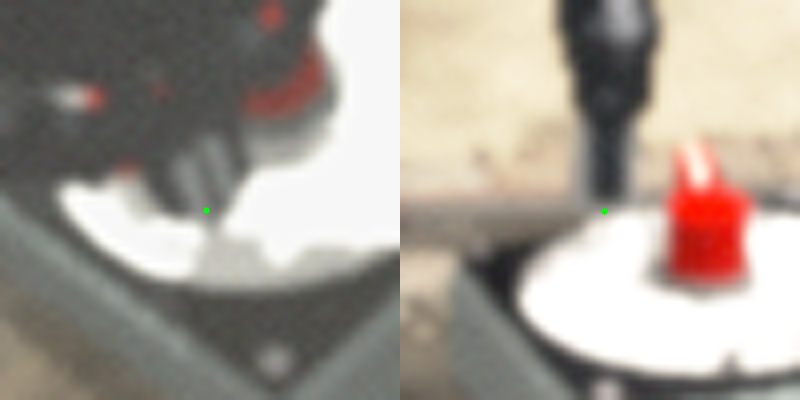

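The marked offset now matches the fingertips in both views, and the finger sits left of the lever at flank height. Approach and push slowly.

>>> move_arm(plan="0 0 0 -0.005 0 0 -1;0 0 0 -0.005 0 0 -1;0 0 0 -0.003 0 0 -1;0 0 0 -0.001 0 0 -1;0 0 0 -0.001 0 0 -1;0 0 0 0 0 0 -1")

```text
time: 9.35
ee_pos: [0.5474, 0.1224, 0.04]
orientation: [-180.0, 0.0, 175.1]
contact_force: [0.9, -0.7, 0.5]
grip_width: -0.0002
gripper_force: 0.0
```

>>> move_arm(plan="0 0 3 -0.0021 0.0009 0 -1;0 0 3 -0.0021 0.0009 0 -1;0 0 3 -0.0021 0.0009 0 -1;0 0 0 0 0 0 -1")

```text
time: 9.75
ee_pos: [0.5522, 0.1241, 0.0399]
orientation: [-179.9, -0.2, 166.1]
contact_force: [-4.5, -1.1, 3.1]
grip_width: 0.0003
gripper_force: 2.0
```

Run:
```python
from h import *
st()
```

```text
9.75 theta 76.102321784942 r 0.039110524592040785 d 0.019213308971469563 z 0.03985265722076926 Fn 4.108381401593214
```

>>> move_arm(plan="0 0 3 -0.0021 0.0009 0 -1;0 0 0 0 0 0 -1;0 0 0 0 0 0 -1")

```text
time: 10.05
ee_pos: [0.5552, 0.1245, 0.0399]
orientation: [-180.0, -0.1, 163.2]
contact_force: [-4.7, 0.4, 3.4]
grip_width: -0.0004
gripper_force: 2.4
```

>>> move_arm(plan="0 0 3 -0.0021 0.0009 0 -1;0 0 0 0 0 0 -1;0 0 0 0 0 0 -1")

```text
time: 10.35
ee_pos: [0.5565, 0.1249, 0.0399]
orientation: [-179.9, -0.2, 160.1]
contact_force: [-6.6, 1.0, 5.0]
grip_width: -0.0002
gripper_force: 3.4
```

Run:
```python
from h import *
st();im=lever();lever("side")
for c in("scene","side","wrist"):
    im=cams.get_image(c)
    for q in cams.place_of("lever_tip",c)[:2]:
        uv=np.multiply(q["xy"],(640,400));P=(fish(im,uv,.074)[0] if c=="wrist" else onz(im,*uv,.074)[:2])-[.5615,.0815];print(c,q["score"],np.hypot(*P),np.degrees(np.arctan2(P[1],P[0])))
```

```text
10.35 theta 70.14048739610291 r 0.03913037294869429 d 0.019414411758471223 z 0.03994174900814125 Fn 6.5098312518183885
scene 168 0 lever ang nan
side 116 43 lever ang 96.54135449353778
side 0.51 0.06627074623174035 77.27307567115773h.py:24: RuntimeWarning: Mean of empty slice.
  print(c,len(p),len(f),"lever ang",np.degrees(np.arctan2(*f.mean(0)[::-1])))
  ret = um.true_divide(
```

>>> move_arm(plan="0 0 2 -0.0014 0.0006 0 -1;0 0 0 0 0 0 -1;0 0 0 0 0 0 -1")

```text
time: 11.05
ee_pos: [0.5577, 0.1251, 0.0399]
orientation: [-179.9, -0.2, 158.1]
contact_force: [-8.1, 1.7, 4.7]
grip_width: -0.0006
gripper_force: 3.8
```

Run:
```python
from h import *
st();im=cams.get_image("wrist");a=im["pixels"][130:330,190:440,::-1];b=cams.get_image("side")["pixels"][110:190,310:385,::-1]
o=np.zeros((400,800,3),np.uint8);o[:,:500]=cv2.resize(a,(500,400),interpolation=cv2.INTER_CUBIC);o[:320,500:]=cv2.resize(b,(300,320),interpolation=cv2.INTER_CUBIC);cv2.imwrite("pics/w4.png",o)
```

```text
11.05 theta 68.13682594229115 r 0.03902045453320272 d 0.019787688338753263 z 0.03994456133342589 Fn 8.116746554762887
```

View pics/w4.png

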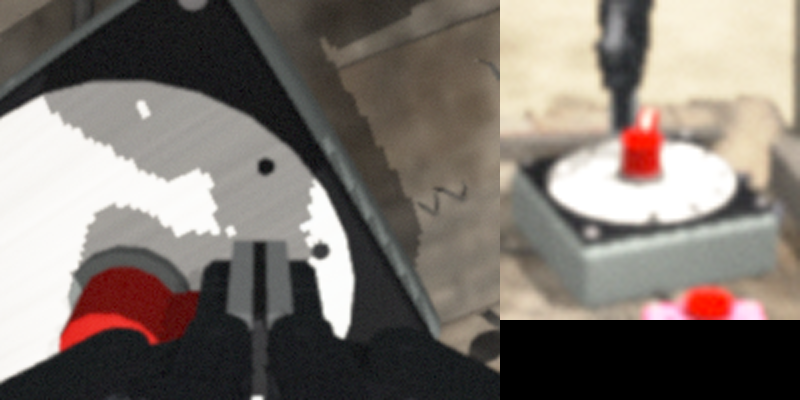

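The finger is on the flank but force is above expectation (8 N, with some Fz). I'll check where the contact is from the wrench.

Run:
```python
from h import *
from scipy.spatial.transform import Rotation as Rt
o=ctrl.get_obs();R=Rt.from_euler("xyz",o["orientation"],degrees=True).as_matrix()
F=np.array(o["contact_force"]);M=np.array(o["ft_torque"]);print("F",F,"M",M)
print("F tool",R.T@F,"M tool(if world)",R.T@M,"M.F/|F|^2",M@F/(F@F))
p0=np.cross(F,M)/(F@F);print("line pt world",p0,"tool",R.T@p0,"dir tool",R.T@F/np.linalg.norm(F))
```

```text
F [-7.10795458  2.06487137  5.12450156] M [0.27047271 1.13200935 0.0242658 ]
F tool [ 7.38670131 -0.73807985 -5.09304528] M tool(if world) [ 0.17057893  1.15128214 -0.02533231] M.F/|F|^2 0.006654096323685573
line pt world [-0.07095712  0.01922975 -0.10616973] tool [ 0.0725778  -0.00841045  0.10648209] dir tool [ 0.82050542 -0.08198497 -0.56572902]
```

>>> move_arm(plan="0 0 1 -0.0008 0.0003 0 -1;0 0 0 0 0 0 -1;0 0 0 0 0 0 -1")

```text
time: 11.45
ee_pos: [0.5584, 0.1251, 0.0399]
orientation: [-179.9, -0.3, 157.1]
contact_force: [-7.1, 2.1, 5.4]
grip_width: 0.0002
gripper_force: 4.0
```

>>> move_arm(plan="0 0 1 -0.0008 0.0003 0 -1;0 0 0 0 0 0 -1;0 0 0 0 0 0 -1")

```text
time: 11.75
ee_pos: [0.5624, 0.1249, 0.0401]
orientation: [179.9, 0.1, 156.2]
contact_force: [-1.1, -0.7, 0.7]
grip_width: -0.0003
gripper_force: 0.0
```

Run:
```python
from h import *
st()
```

```text
11.75 theta 66.1617993989592 r 0.04008508738787432 d 0.01670435331425758 z 0.0401382301302829 Fn 0.6961810046230642
```

Snap felt: force rose to 8 N and dropped to 0 at 19°. I'm out of picture views, so I'll confirm numerically by fitting the lever model to the red masks.

```bash
cat >> h.py <<'E'
def pf(im,P):
    T=np.array(im["extrinsics"]);q=T[:3,:3].T@(np.array(P)-T[:3,3]);h=np.hypot(q[0],q[1]);k=im["fx"]*np.arctan2(h,q[2])/h;return q[0]*k+im["cx"],q[1]*k+im["cy"]
def fit():
    A=np.array([.5615,.0815])
    for c in("scene","side","wrist"):
        im=cams.get_image(c);f=pf if c=="wrist" else proj
        hsv=cv2.cvtColor(im["pixels"],cv2.COLOR_RGB2HSV);red=(cv2.inRange(hsv,(0,110,50),(10,255,255))|cv2.inRange(hsv,(170,110,50),(180,255,255)))>0
        blk=hsv[...,2]<75
        reg=np.zeros(red.shape,np.uint8);cv2.fillConvexPoly(reg,cv2.convexHull(np.array([f(im,(A[0]+.062*np.cos(t),A[1]+.062*np.sin(t),z)) for t in np.linspace(0,6.28,24) for z in(.056,.088)],np.float32)).astype(np.int32),1);reg=reg>0
        S=[]
        for a in range(-100,125,3):
            t=np.radians(a);u=np.array([np.cos(t),np.sin(t)]);n=np.array([-u[1],u[0]]);m=np.zeros(red.shape,np.uint8)
            for L in([A+x*u+y*n for x in(-.004,.052) for y in(-.006,.006)],[A+.015*np.array([np.cos(s),np.sin(s)]) for s in np.linspace(0,6.2,20)]):
                cv2.fillConvexPoly(m,cv2.convexHull(np.array([f(im,(*p,z)) for p in L for z in(.06,.088)],np.float32)).round().astype(np.int32),1)
            m=(m>0)&reg;v=reg&~blk;S.append(((m&red&v).sum()/max(1,((m|red)&v).sum()),a))
        S.sort(reverse=True);print(c,[(round(float(x),2),a) for x,a in S[:5]],int((red&reg).sum()))
E
python3 - <<'E'
from h import *
fit()
E
```

```text
scene [(0.48, 23), (0.47, 29), (0.47, 26), (0.47, 47), (0.47, 44)] 203
side [(0.65, 86), (0.65, 65), (0.64, 89), (0.63, 83), (0.63, 62)] 132
wrist [(0.84, 50), (0.83, 47), (0.83, 53), (0.83, 44), (0.83, 11)] 2273
```

>>> move_arm(plan="0 0 0 0.01 0 0 -1;0 0 0 0 0 -0.035 -1;0 0 0 0 0 -0.035 -1;0 0 0 0 0 -0.03 -1;0 0 0 0 0 0 -1")

```text
time: 12.4
ee_pos: [0.5552, 0.1297, 0.1446]
orientation: [179.7, 0.5, 156.1]
contact_force: [0.6, 0.5, 0.7]
grip_width: 0.0003
gripper_force: 0.0
```

Run:
```python
from h import *
st();fit()
```

```text
12.4 theta 66.1090031386365 r 0.04154382054673637 d 0.025259979347031742 z 0.14460948262059414 Fn -0.34367558145712923
scene [(0.55, 68), (0.54, 71), (0.54, 47), (0.54, 50), (0.54, 53)] 255
side [(0.66, 59), (0.64, 56), (0.63, 62), (0.62, 53), (0.6, 50)] 135
wrist [(0.76, 59), (0.75, 53), (0.75, 56), (0.74, 62), (0.73, 50)] 1934
```

Side and wrist both give the lever at about 56°, which is position 2. One click is done, so back down for the second.

>>> move_arm(plan="0 0 0 0 0 0.035 -1;0 0 0 0 0 0.035 -1;0 0 0 0 0 0.03 -1;0 0 0 -0.009 0 0 -1;0 0 4 -0.0028 0.0011 0 -1;0 0 4 -0.0028 0.0011 0 -1;0 0 4 -0.0028 0.0011 0 -1;0 0 0 0 0 0 -1;0 0 0 0 0 0 -1")

```text
time: 13.45
ee_pos: [0.5702, 0.1242, 0.0405]
orientation: [180.0, 0.0, 144.2]
contact_force: [0.0, 0.3, 0.7]
grip_width: 0.0001
gripper_force: 0.4
```

Run:
```python
from h import *
st()
```

```text
13.45 theta 54.16712259305953 r 0.03969896964979469 d 0.017933425907155978 z 0.040482854458504844 Fn 0.18385232172153554
```

>>> move_arm(plan="0 0 4 -0.0028 0.0011 0 -1;0 0 4 -0.0028 0.0011 0 -1;0 0 4 -0.0028 0.0011 0 -1;0 0 2 -0.0014 0.0006 0 -1;0 0 0 0 0 0 -1;0 0 0 0 0 0 -1")

```text
time: 14.05
ee_pos: [0.578, 0.1222, 0.0405]
orientation: [-179.9, -0.2, 130.1]
contact_force: [-4.9, 5.7, 2.6]
grip_width: 0.0004
gripper_force: 3.6
```

>>> move_arm(plan="0 0 2 -0.0014 0.0006 0 -1;0 0 0 0 0 0 -1;0 0 0 0 0 0 -1")

```text
time: 14.35
ee_pos: [0.5792, 0.1217, 0.0405]
orientation: [-179.9, -0.2, 128.1]
contact_force: [-5.6, 6.1, 4.4]
grip_width: 0.0003
gripper_force: 4.0
```

Run:
```python
from h import *
st()
```

```text
14.35 theta 38.12625251818466 r 0.038749156478982534 d 0.02063194587483188 z 0.04051943039485438 Fn 8.26005432087192
```

>>> move_arm(plan="0 0 1 -0.0007 0.0003 0 -1;0 0 0 0 0 0 -1;0 0 0 0 0 0 -1")

```text
time: 14.65
ee_pos: [0.5798, 0.1214, 0.0405]
orientation: [-179.9, -0.2, 127.1]
contact_force: [-5.9, 6.3, 4.2]
grip_width: 0.0003
gripper_force: 4.1
```

>>> move_arm(plan="0 0 1 -0.0007 0.0003 0 -1;0 0 0 0 0 0 -1;0 0 0 0 0 0 -1")

```text
time: 14.95
ee_pos: [0.5804, 0.1211, 0.0405]
orientation: [-179.9, -0.2, 126.1]
contact_force: [-5.9, 6.2, 3.0]
grip_width: 0.0004
gripper_force: 4.3
```

Run:
```python
from h import *
st()
```

```text
14.95 theta 36.11978095533617 r 0.038663535505795425 d 0.02084502530220777 z 0.040543429730896384 Fn 8.503413901910672
```

>>> move_arm(plan="0 0 0.5 -0.0006 0.0002 0 -1;0 0 0 0 0 0 -1;0 0 0 0 0 0 -1")

```text
time: 15.25
ee_pos: [0.5809, 0.1208, 0.0406]
orientation: [-179.9, -0.3, 125.6]
contact_force: [-6.8, 6.4, 3.7]
grip_width: -0.0002
gripper_force: 4.5
```

>>> move_arm(plan="0 0 0.5 -0.0006 0.0002 0 -1;0 0 0 0 0 0 -1;0 0 0 0 0 0 -1")

```text
time: 15.55
ee_pos: [0.583, 0.1193, 0.0405]
orientation: [180.0, -0.0, 125.2]
contact_force: [0.7, -1.5, -0.2]
grip_width: -0.0001
gripper_force: 0.0
```

Run:
```python
from h import *
st()
```

```text
15.55 theta 35.19693796818352 r 0.03935060879507667 d 0.0184416005348953 z 0.0405425188092302 Fn -1.6494870455733046
```

Snap two. Verify quickly from above.

>>> move_arm(plan="0 0 0 0.01 0 0 -1;0 0 0 0 0 -0.035 -1;0 0 0 0 0 -0.035 -1;0 0 0 0 0 -0.03 -1;0 0 0 0 0 0 -1")

```text
time: 16.05
ee_pos: [0.5807, 0.1275, 0.145]
orientation: [179.5, 0.3, 125.1]
contact_force: [1.4, 1.1, 0.6]
grip_width: 0.0001
gripper_force: 0.0
```

Run:
```python
from h import *
st();fit()
```

```text
16.05 theta 35.13199897317595 r 0.04219149887344053 d 0.026601169813890945 z 0.14497838342110583 Fn 0.08503953213694818
scene [(0.54, 23), (0.53, 20), (0.53, 29), (0.53, 26), (0.52, 17)] 223
side [(0.73, 29), (0.73, 32), (0.71, 35), (0.71, 23), (0.7, 26)] 194
wrist [(0.75, 29), (0.75, 26), (0.75, 23), (0.74, 32), (0.73, 35)] 1940
```

Lever is at about 26°, position 3. Third click the same way, with finer steps near the peak.

>>> move_arm(plan="0 0 0 0 0 0.035 -1;0 0 0 0 0 0.035 -1;0 0 0 0 0 0.03 -1;0 0 0 -0.01 0 0 -1;0 0 4 -0.0028 0.0011 0 -1;0 0 4 -0.0028 0.0011 0 -1;0 0 4 -0.0028 0.0011 0 -1;0 0 4 -0.0028 0.0011 0 -1;0 0 0 0 0 0 -1;0 0 0 0 0 0 -1")

```text
time: 17.2
ee_pos: [0.5925, 0.1114, 0.0403]
orientation: [-180.0, -0.1, 109.1]
contact_force: [-1.9, 3.6, -0.1]
grip_width: 0.0001
gripper_force: 2.3
```

>>> move_arm(plan="0 0 4 -0.0028 0.0011 0 -1;0 0 4 -0.0028 0.0011 0 -1;0 0 3 -0.0021 0.0009 0 -1;0 0 0 0 0 0 -1;0 0 0 0 0 0 -1")

```text
time: 17.7
ee_pos: [0.5969, 0.1062, 0.0404]
orientation: [-179.9, -0.2, 98.1]
contact_force: [-3.6, 7.2, -0.1]
grip_width: -0.0005
gripper_force: 4.3
```

Run:
```python
from h import *
st()
```

```text
17.7 theta 8.064431980854735 r 0.038535317654599825 d 0.019465639127033824 z 0.04037557313635101 Fn 7.60202975650798
```

>>> move_arm(plan="0 0 1 -0.0007 0.0003 0 -1;0 0 0 0 0 0 -1;0 0 0 0 0 0 -1")

```text
time: 18.0
ee_pos: [0.5973, 0.1056, 0.0404]
orientation: [-179.9, -0.2, 97.1]
contact_force: [-3.7, 8.4, 0.2]
grip_width: -0.0005
gripper_force: 4.3
```

>>> move_arm(plan="0 0 0.5 -0.0005 0.0002 0 -1;0 0 0 0 0 0 -1;0 0 0 0 0 0 -1")

```text
time: 18.3
ee_pos: [0.5976, 0.1051, 0.0403]
orientation: [-179.9, -0.2, 96.6]
contact_force: [-3.4, 8.6, -0.1]
grip_width: -0.0001
gripper_force: 4.4
```

>>> move_arm(plan="0 0 0.5 -0.0004 0.0002 0 -1;0 0 0 0 0 0 -1;0 0 0 0 0 0 -1")

```text
time: 18.6
ee_pos: [0.5994, 0.1022, 0.0405]
orientation: [179.9, 0.1, 96.1]
contact_force: [0.1, 0.4, 0.6]
grip_width: 0.0
gripper_force: 0.0
```

Third snap. Retreat and check.

>>> move_arm(plan="0 0 0 0.01 0 0 -1;0 0 0 0 0 -0.035 -1;0 0 0 0 0 -0.035 -1;0 0 0 0 0 -0.03 -1;0 0 0 0 0 0 -1")

```text
time: 19.1
ee_pos: [0.6008, 0.1136, 0.1452]
orientation: [179.4, -0.0, 96.1]
contact_force: [0.6, -0.6, -0.1]
grip_width: 0.0004
gripper_force: 0.0
```

Run:
```python
from h import *
st();fit();o=ctrl.get_obs();print(o["ee_pos"],o["orientation"])
```

```text
19.1 theta 6.111761033132353 r 0.042472649613467583 d 0.02771071123834768 z 0.14517595344547884 Fn -0.6474108958357075
scene [(0.52, -7), (0.51, -4), (0.5, -10), (0.48, -1), (0.48, 2)] 178
side [(0.77, 8), (0.75, 11), (0.75, -16), (0.75, -1), (0.74, 5)] 230
wrist [(0.75, -4), (0.75, -1), (0.75, -7), (0.74, 2), (0.72, -10)] 1933
[0.59701715 0.11282531 0.13944686] [-1.79944455e+02  1.74156279e-02  9.61018776e+01]
```

Selector is at about -5°, position 4: exactly three clicks. Now over to the green button at (0.4545, -0.259).

>>> move_arm(plan="0 0 0 -0.0355 -0.0181 0 -1;0 0 0 -0.0355 -0.0181 0 -1;0 0 0 -0.0355 -0.0181 0 -1;0 0 0 -0.0355 -0.0181 0 -1;0 0 0 -0.0355 -0.0181 0 -1;0 0 0 -0.0355 -0.0181 0 -1;0 0 0 -0.0355 -0.0181 0 -1;0 0 0 -0.0355 -0.0181 0 -1;0 0 0 -0.0355 -0.0181 0 -1;0 0 0 -0.0355 -0.0181 0 -1")

```text
time: 20.25
ee_pos: [0.4536, -0.2603, 0.1384]
orientation: [-179.9, -0.1, 96.1]
contact_force: [-0.2, 0.1, -0.2]
grip_width: 0.0001
gripper_force: 0.0
```

>>> move_arm(plan="0 0 0 0 0 0 -1;0 0 0 0 0 0 -1;0 0 0 0 0 0 -1")

```text
time: 20.55
ee_pos: [0.4551, -0.2584, 0.1391]
orientation: [-179.9, -0.1, 96.1]
contact_force: [-0.5, -0.5, 0.5]
grip_width: -0.0002
gripper_force: 0.0
```

Run:
```python
from h import *
o=ctrl.get_obs();print(o["time"],o["ee_pos"],o["orientation"])
for c in("side","wrist","scene"):
    im=cams.get_image(c);f=pf if c=="wrist" else proj
    u,v=map(int,f(im,(.4545,-.259,.054)));
    try:
        g=px(im,(45,90,50),(80,255,255),(max(0,u-60),max(0,v-60),u+60,v+60));w=fish(im,g,.055) if c=="wrist" else np.array([onz(im,*q,.053)[:2] for q in g])
        print(c,len(g),(u,v),g.mean(0),w.mean(0),(w.max(0)+w.min(0))/2,np.ptp(w,axis=0))
    except Exception as e: print(c,e)
    for q in cams.place_of("start_button_top",c)[:2]:
        uv=np.multiply(q["xy"],(640,400));print(c,q["score"],fish(im,uv,.056)[0] if c=="wrist" else onz(im,*uv,.056)[:2])
```

```text
20.55 [ 0.45506112 -0.25835075  0.13911291] [-1.79921761e+02 -8.51128257e-02  9.61259333e+01]
side 165 (333, 224) [333.10909091 225.46666667] [ 0.45377265 -0.26093377] [ 0.45337535 -0.2594227 ] [0.03554199 0.04703856]
side 0.48 [ 0.37166816 -0.04931624]
side 0.46 [ 0.45385606 -0.25597944]
wrist 1135 (317, 201) [319.27929515 196.31013216] [ 0.45545161 -0.25433205] [ 0.45554981 -0.25464892] [0.03253703 0.03401343]
wrist 0.79 [ 0.45438169 -0.25616789]
scene attempt to get argmax of an empty sequence
scene 0.36 [ 0.54354762 -0.21485003]
```

The finger is centred over the green button. Descend and press.

>>> move_arm(plan="0 0 0 0 0 0.03 -1;0 0 0 0 0 0.03 -1;0 0 0 0 0 0.03 -1;0 0 0 0 0 0.015 -1;0 0 0 0 0 0.005 -1;0 0 0 0 0 0 -1;0 0 0 0 0 0 -1")

```text
time: 21.55
ee_pos: [0.4561, -0.2597, 0.0309]
orientation: [179.9, 0.1, 96.1]
contact_force: [-0.5, 0.1, -0.7]
grip_width: 0.0004
gripper_force: 0.0
```

>>> move_arm(plan="0 0 0 0 0 0.002 -1;0 0 0 0 0 0.002 -1;0 0 0 0 0 0.002 -1;0 0 0 0 0 0 -1;0 0 0 0 0 0 -1")

```text
time: 22.05
ee_pos: [0.4553, -0.2594, 0.024]
orientation: [180.0, 0.0, 96.1]
contact_force: [0.6, 0.5, 0.8]
grip_width: -0.0002
gripper_force: 0.0
```

>>> move_arm(plan="0 0 0 0 0 0.002 -1;0 0 0 0 0 0.002 -1;0 0 0 0 0 0 -1;0 0 0 0 0 0 -1")

```text
time: 22.45
ee_pos: [0.4554, -0.2596, 0.0202]
orientation: [180.0, 0.0, 96.1]
contact_force: [0.3, -0.1, 2.7]
grip_width: 0.0001
gripper_force: 1.7
```

>>> move_arm(plan="0 0 0 0 0 0.002 -1;0 0 0 0 0 0.001 -1;0 0 0 0 0 0 -1;0 0 0 0 0 0 -1")

```text
time: 22.85
ee_pos: [0.4555, -0.2596, 0.0177]
orientation: [180.0, 0.0, 96.1]
contact_force: [-1.2, 1.7, 8.6]
grip_width: 0.0003
gripper_force: 4.2
```

>>> move_arm(plan="0 0 0 0 0 0.001 -1;0 0 0 0 0 0 -1;0 0 0 0 0 0 -1")

```text
time: 23.15
ee_pos: [0.4555, -0.2596, 0.0175]
orientation: [180.0, 0.0, 96.1]
contact_force: [-3.2, 1.4, 15.4]
grip_width: 0.0001
gripper_force: 7.5
```

>>> move_arm(plan="0 0 0 0 0 -0.005 -1;0 0 0 0 0 -0.01 -1;0 0 0 0 0 -0.03 -1;0 0 0 0 0 -0.04 -1;0 0 0 0 0 -0.04 -1;0 0 0 0 0 0 -1;0 0 0 0 0 0 -1")

```text
time: 23.85
ee_pos: [0.4554, -0.2595, 0.1416]
orientation: [179.9, 0.1, 96.1]
contact_force: [-1.3, -0.1, -0.8]
grip_width: -0.0001
gripper_force: 0.0
```

Run:
```python
from h import *
fit();o=ctrl.get_obs();print(o["time"],o["ee_pos"],o["contact_force"])
im=cams.get_image("wrist");g=px(im,(45,90,50),(80,255,255),(220,100,420,300));w=fish(im,g,.055);print(len(g),w.mean(0),np.ptp(w,axis=0))
```

```text
scene [(0.53, -7), (0.52, -4), (0.51, -10), (0.49, -1), (0.49, 2)] 181
side [(0.61, 8), (0.6, 11), (0.56, 5), (0.55, 2), (0.55, -1)] 82
wrist [(0.0, 122), (0.0, 119), (0.0, 116), (0.0, 113), (0.0, 110)] 0
24.0 [ 0.45416885 -0.25876167  0.13941979] [ 0.00124473 -0.36074334  0.31101017]
1135 [ 0.45548249 -0.25429367] [0.03249155 0.03437989]
```

The button bottomed out at 15 N and came back up, and the selector holds position 4. Handing in.

```bash
python3 -c "from rig import ctrl; print(ctrl.sign_off())"
```

```text
the job is handed in; nothing more can be done
None
```

Handed in at about 24 s: the selector was pushed exactly three clicks clockwise (position 1 to 4, each click felt as a snap and then checked by camera), then the green start button was pressed fully down and released; the red button and loose items were never approached.

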